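# Clip, photograph and unclip a specimen slide on an inverted microscope

### The job

The specimen slide lies loose on the microscope stage, polished face down. Swing the stage's spring clip round its pivot screw so that its tip holds the slide down by the end beside it, press the camera release fully down and let it up again to take the picture, then swing the clip well clear of the slide and let it rest on the bare stage. Press the clip's thumb button only about as hard as it takes to carry the tip over the slide, never shove the slide on the stage, and leave the other things on the bench alone.

Things in the scene. Friction and masses are not known exactly. Their poses are not given: they have to be found in the camera images.
- scope: Compact inverted microscope, white body, dark steel stage plate on top, open above; fixed. Origin on the bench under the stage's middle; x away from its operator's side, y to the operator's left, z up. Stage 170 mm (x) by 230 mm (y), its top 150 mm above the bench; only the clip and the slide stand higher. The lens looks up through the stage.
- clip_pivot (a point): Point on the pivot screw's axis at the stage's top face, at x = -52, y = +66 mm of the scope. The screw head is 11 mm wide, its top 10 mm above the stage.
- clip (a joint): Swing about the upright pivot screw (rad), 0 to 1.5 between stops; friction 0.03 N m, stays where left. At 0 the tip points 0.55 rad anticlockwise (from above) of the scope's x axis, off the slide; growing turns it clockwise, to the slide. With a centred slide the tip is over the slide's free end strip from about 1.04 to 1.27. Below 0.6 is well clear.
- clip_leaf: The clip: spring-steel strip 12 mm wide, 1.6 thick, 105 long. Origin on the pivot axis 6 mm above the stage, x to the tip, z up. It rocks at the pivot on its spring: pressing the thumb button raises the tip 2.75 times as far. Let go, the tip bears on the slide with 4 N (the button then yields only from 11 N). A tip not raised butts against the slide's side and shoves it.
- clip_tip (a point): Lowest point of the clip's bent-down end, 66 mm from the pivot axis; the foot is 12 mm wide. It touches the stage when the clip is at rest off the slide.
- clip_button (a point): Top of the clip's thumb button: steel, 13 mm wide, domed, 24 mm from the pivot axis away from the tip, 17 mm above the stage. It sinks 1 mm per 5.8 N; the tip clears the slide from about 12 N (2 mm down), over 18 N of pressing or pinching strains the clip. Sinking, it tilts and shifts outwards 1 mm: do not pinch it. Shut fingertips pressed on it from above swing it along by friction.
- slide: Specimen slide: loose aluminium plate 52 mm (x) by 76 mm (y) by 5 mm, about 90 g, lying over the middle of the stage, with a round cream resin mount 28 mm in diameter and 11 mm high on its middle. Origin under its centre; z up; its +y end is the one beside the clip. Moved by more than 4 mm it counts as shoved.
- slide_end (a point): Middle of the upper edge of the slide's end beside the clip, y = 38 mm of the slide, 5 mm above the stage. The free strip between this edge and the resin mount is 24 mm wide; the clip's tip should stand on it, at least 3 mm in from the edge.
- release (a joint): Travel of the camera release button (m): 0 up, 0.006 fully down. Its spring takes about 5 N fully down.
- release_top (a point): Middle of the top of the camera release, a black round spring button 26 mm in diameter on the grey desk box; it moves straight down.
- pod: Grey desk box 85 by 70 by 34 mm that carries the camera release on its middle, fixed on the bench to the left or the right of the microscope. Origin under its centre.
- flask: Bystander: loose round brass denture flask, 92 mm in diameter, 54 mm high, on the bench on the other side of the microscope from the desk box. Origin under its centre.
- jar: Bystander: loose white plastic jar 64 mm in diameter, 85 mm high, beyond the microscope. Origin under its centre.
- spatula: Bystander: loose mixing spatula 170 mm long, lying on the bench beyond the microscope. Origin under its middle.
There are look-alikes about, which are no part of the job. What is shaped like the pod but green, orange or red is not meant.

How it is judged:
On the way, in this order (a step that is already met when the one before it is completed fails the run):
1. the clip, let go, holds the slide down by the end beside it (contact force between clip_leaf and slide above 2 N and y of clip_tip in the frame of slide below 0.035 m and contact force between the fingers and clip_leaf below 0.1 N), for 0.3 s.
2. the camera release is pressed down while the clip holds the slide (value of joint release above 0.0048 m and contact force between clip_leaf and slide above 2 N), for 0.1 s.
3. the release has come up again while the clip still holds the slide (value of joint release below 0.002 m and contact force between clip_leaf and slide above 2 N), for 0.1 s.
At the end, for the whole second after the job is handed in: The clip is swung back to less than 0.6 rad with its tip down on the bare stage (within 2 mm), not touching the slide; the slide lies at rest within 4 mm (its clip end within 5 mm) of where it started; the camera release is up (value of joint clip below 0.6 rad and z of clip_tip in the frame of scope below 0.152 m and contact force between clip_leaf and slide below 0.05 N and distance of slide from where it was at the start of the episode below 0.004 m and distance of slide_end from where it was at the start of the episode below 0.005 m and value of joint release below 0.002 m and linear speed of slide below 0.01 m/s).
It fails at once if the clip is strained, pressed or pinched with more than 18 N (contact force between the fingers and clip_leaf above 18 N).
It fails at once if the slide is shoved across the stage (more than 4 mm, or its clip end more than 5 mm) (distance of slide from where it was at the start of the episode above 0.004 m or distance of slide_end from where it was at the start of the episode above 0.005 m).
It fails at once if a bystander is moved more than 15 mm (distance of any of flask, jar, spatula from where it was at the start of the episode above 0.015 m).
It also fails if it takes over 67 s, if anything falls off the work surface, if the arm or the gripper's body presses on something with over 40 N, if the wrist force passes 120 N, or if a joint passes its speed limit or range.

### The arm

A 6-joint arm with a two-finger parallel gripper is mounted at the origin on the work surface. World frame = base frame: x ahead of the robot, y to its left, z up, the work surface at z = 0. Lengths are in m, angles in rad, forces in N, time in s.
With the tool pointing down it reaches from about 0.325 to 0.9 m from the base axis. Payload 6.1 kg.
Tool frame: the origin (TCP) lies midway between the tips of the shut fingers; the grasp point (between the pads) lies 19 mm behind it; z points along the fingers, y is the line along which they close (so a half turn about z gives the same grasp; the last joint's range is limited). The gripper opens to 87 mm and grips with 3 to 60 N. Pads are 19 mm wide; open, the fingers measure 117 mm over their backs; the gripper's body (75 mm by 190 mm) begins 51 mm behind the grasp point.
Start: joints at [1.018, 0.22, 1.526, -0, 1.395, -0.126], TCP at [0.259, 0.569, 0.223] pointing down, gripper open.
Joint ranges: [-2.98, 2.98], [-0.91, 2.08], [0.09, 2.57], [-1.24, 4.39], [0.2, 2.65], [-2.68, 2.68]. Speed limits (rad/s): [2.57, 2.57, 3.01, 3.14, 3.14, 3.14].

### API

Orientations are given as a rotation vector (axis times angle).
In Python, from cell import read_state, grab_frame, camera_params, sign_off, cut_out, spot_point gives the robot as it stands.
- The arm moves only by the tool drive_tool, never from a script. Its argument "series" is a list of rows, each a list of 5 numbers: the gripper command: -1 is shut, 1 is fully open, values between are in proportion, then the shift along the tool's x, y, z as a fraction of full scale, then the turn about the tool's z as a fraction of full scale. A call has 1 to 12 rows; each row shifts and turns the commanded pose from where the row before left it, along the tool's axes as they then stand; what a row does not reach is not made up. Full scale, the value 1, is 0.1 m for a shift and 180 degrees for a turn. A row lasts 1/8 s, in which the tool goes at most 62.5 mm and 10.7 degrees, less where a joint would pass 70% of its speed; a pose out of reach is approached as far as the arm can. A call with a number of a shift or a turn outside -1 to 1 is refused whole. A call with a gripper value outside its range is refused whole. The fingers move at their own pace and stop on an object; "grip_force" is the grip in N (left out, the last holds). Time passes only in rows, so rows that do not move let the fingers close. It gives the time, the measured TCP pose, the force, the opening and the grip force at its end, in the units of the state.
- read_state(): the state, without advancing time (a new reading comes with each control period).
- grab_frame(name): name is "scene" or "top"; returns (picture, depth): 420x560x3 uint8, blue, green, red; 420x560 float32, m along the optical axis (not along the pixel's ray), 0 where there is no reading.
- camera_params(name): a dict with "camera_matrix" (3x3 intrinsics, pixels), "D" ([k1, k2, p1, p2, k3] as OpenCV has them; the pictures are not rectified), "R" (3x3) and "t" (3): a world point X has camera coordinates R X + t. Camera axes: x right, y down, z forward; pixel columns grow to the right and rows downward; lengths in m; the calibration is good to about 2 mm. A picture is of the moment at which its call begins. camera_params takes no time and is no camera call.
- sign_off(): hands the job in; it is judged then, once.
Trained networks look in the newest picture that a camera, given by its name, has taken for a name from the list of things; names that differ only in an ending like _2 or _b are one class to them, and where a whole thing is asked for, a point or a joint stands for the part that bears it (a point fixed in the world has none). Each returns a list of dicts, best first, with "score" (0 to 1); they miss things now and then, are a little off and sometimes report something else, mostly with a low value. They report only what shows in the picture. A call takes as long as a camera call. They do not tell look-alikes from the thing itself.
- cut_out(name, camera): "pixels" (420x560 bool, what is visible of it) and "point" ([column, row] in pixels, amid what is visible of it).
- spot_point(name, camera): "point" ([column, row] in pixels: a listed point, or the origin of a listed thing).
The state is a dict: "time": time; "joint_pos": joint angles; "dq": joint speeds; "joint_torque": joint torques, N m; "ee_pos": TCP position; "eef_rot": TCP orientation; "ft_force": force on the tool from outside, world axes, zero at the start; "ft_torque": the same for the moment, N m; "opening": finger opening in m; "gripper_force": force on a finger pad.
Only numpy, scipy, OpenCV 4.12 (cv2) and the standard library are available. Lean on these libraries where they do the work, as an engineer would, in place of code of your own. Each camera call takes 0.05 s, during which the arm holds its last target. There are 200 camera calls.

## Working session

There is one attempt and no reset: what is moved stays moved. The work goes in short steps, Python scripts to look and compute and a tool call to move; the robot and the scene stay as the last step left them, time stands still between calls to the robot, and variables do not carry over. Pictures are saved under pics/ and viewed, at most 10 in all, crops included, and the job is handed in when it is done.

Besides the shell and the picture viewer there is one more tool, called after "Emit:" by a JSON object that holds its "name" and its "arguments", one argument or row to a line. drive_tool: Moves the arm, as the interface text tells. Its arguments: {"type":"object","properties":{"series":{"type":"array"},"grip_force":{"type":"number"}},"required":["series"]}

```bash
mkdir -p pics; ls
cat > h.py <<'E'
import sys; sys.path.insert(0,'.')
import numpy as np, cv2
from cell import *
def ray(cam,px):
    p=camera_params(cam);K=np.array(p["camera_matrix"],float);D=np.array(p["D"],float)
    u=cv2.undistortPoints(np.array([[px]],float),K,D)[0,0]
    R=np.array(p["R"]);t=np.array(p["t"]).ravel()
    return -R.T@t, R.T@np.array([u[0],u[1],1.])
def onz(cam,px,z):
    o,d=ray(cam,px); return o+d*(z-o[2])/d[2]
def withdepth(cam,px,dep):
    o,d=ray(cam,px);c,r=int(round(px[0])),int(round(px[1]))
    w=dep[max(r-1,0):r+2,max(c-1,0):c+2];w=w[w>0]
    return o+d*np.median(w) if len(w) else None
def proj(cam,X):
    p=camera_params(cam);R=np.array(p["R"]);t=np.array(p["t"],float)
    return cv2.projectPoints(np.array(X,float).reshape(-1,1,3),cv2.Rodrigues(R)[0],t,np.array(p["camera_matrix"],float),np.array(p["D"],float))[0][:,0]
E
python3 - <<'E'
from h import *
np.set_printoptions(precision=4,suppress=True)
for c in("scene","top"):
    im,d=grab_frame(c);cv2.imwrite(f"pics/{c}0.png",im);np.save(f"{c}0.npy",d)
    p=camera_params(c);print(c,p["camera_matrix"],ray(c,[280,210]))
    for n in("clip_pivot","clip_tip","clip_button","slide","slide_end","release_top","pod","scope","flask","jar"):
        for r in spot_point(n,c)[:3]:print(n,np.array(r["point"]),round(r["score"],2),withdepth(c,r["point"],d) if 0<=r["point"][0]<560 and 0<=r["point"][1]<420 else '')
s=read_state();print(s)
E
```

```text
pics
scene [[427.749    0.     271.7758]
 [  0.     427.749  224.5776]
 [  0.       0.       1.    ]] (array([1.1041, 0.4685, 0.7935]), array([-0.6418, -0.413 , -0.6473]))
clip_pivot [256.7 235. ] 0.56 [0.5708 0.0682 0.1564]
clip_pivot [220.9 240.9] 0.17 [0.6351 0.0224 0.1633]
clip_tip [256.9 254.2] 0.7 [0.6151 0.1015 0.1546]
clip_button [259.5 222.8] 0.74 [0.5421 0.0547 0.1638]
slide [219. 243.] 0.86 [0.6394 0.0206 0.1595]
slide [257.4 258.3] 0.31 [0.6206 0.1068 0.1504]
slide_end [234.6 240.6] 0.87 [0.6108 0.0393 0.1546]
slide_end [223.5 289.6] 0.53 [0.7134 0.0921 0.1312]
release_top [420.4 255.3] 0.64 [0.3102 0.3662 0.0541]
release_top [362.5 232.2] 0.52 [0.3196 0.2152 0.0545]
release_top [422.8 305.8] 0.46 [0.4532 0.4254 0.0546]
pod [359.3 247.1] 0.9 [0.351  0.2255 0.0326]
pod [366.3 293.2] 0.74 [0.4746 0.3048 0.0323]
pod [415.3 274.1] 0.68 [0.3522 0.3754 0.0306]
scope [228.5 292.7] 0.94 [0.7105 0.102  0.126 ]
flask [183.1 203.6] 0.81 [ 0.4796 -0.2583  0.0248]
jar [312.2 365.6] 0.62 [0.7152 0.3039 0.06  ]
top [[420.9323   0.     272.691 ]
 [  0.     420.9323 214.0803]
 [  0.      
[... 722 characters left out ...]
[0.5938 0.0225 0.148 ]
scope [269.3 193.8] 0.56 [0.5536 0.0631 0.1568]
flask [408.6 245.4] 0.97 [ 0.4449 -0.2724  0.05  ]
flask [287.5 163.7] 0.72 [0.6196 0.022  0.1647]
jar [181.4 159.8] 0.89 [0.6644 0.2832 0.061 ]
{'time': 1.1, 'joint_pos': array([ 1.0179,  0.2204,  1.5265,  0.    ,  1.3947, -0.1261]), 'dq': array([-0.0014, -0.0012, -0.0001, -0.0002,  0.0012,  0.0013]), 'joint_torque': array([ -0.0011, -49.4568, -38.772 ,   0.0694,   0.0469,  -0.    ]), 'ee_pos': array([0.2587, 0.5689, 0.2225]), 'eef_rot': array([-0.6653, -3.0703, -0.    ]), 'ft_force': array([ 0.3306, -0.1934,  0.5344]), 'ft_torque': array([-0.0153, -0.0203, -0.0301]), 'gripper_force': 0.0, 'opening': 0.08718037368928587}
```

View pics/scene0.png

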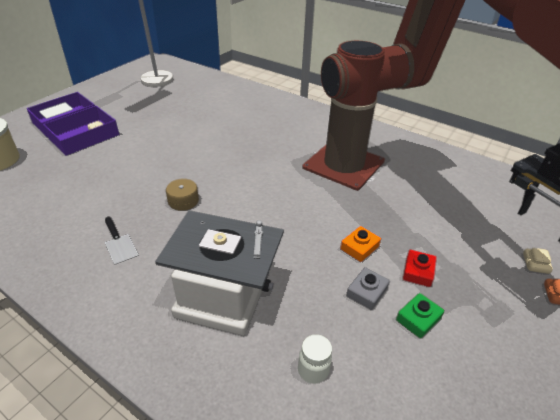

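View pics/top0.png

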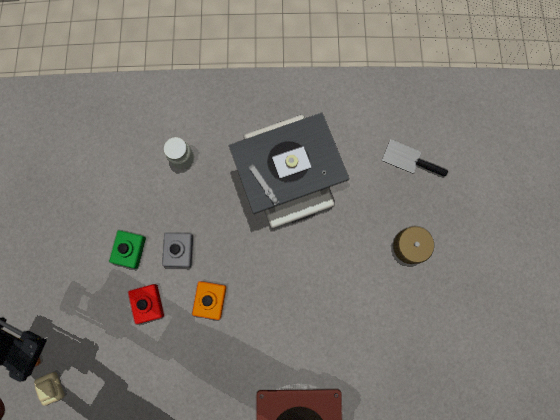

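```bash
cat >> h.py <<'E'
def cloud(cam,d):
    p=camera_params(cam);K=np.array(p["camera_matrix"],float);D=np.array(p["D"],float)
    v,u=np.mgrid[0:420,0:560]
    q=cv2.undistortPoints(np.stack([u.ravel(),v.ravel()],1).astype(float)[:,None],K,D)[:,0]
    X=np.c_[q,np.ones(len(q))]*d.reshape(-1,1)
    return ((X-np.array(p["t"]).ravel())@np.array(p["R"])).reshape(420,560,3)
E
python3 - <<'E'
from h import *
np.set_printoptions(precision=4,suppress=True)
for c in("top","scene"):
    d=np.load(f"{c}0.npy");im=cv2.imread(f"pics/{c}0.png");P=cloud(c,d)
    g=im.max(2)
    m=(d>0)&(P[...,2]>.143)&(P[...,2]<.172)&(P[...,0]>.45)&(P[...,0]<.75)&(abs(P[...,1]-.03)<.2)
    n,l,st,_=cv2.connectedComponentsWithStats(m.astype(np.uint8));m=l==1+np.argmax(st[1:,4])
    pts=P[m];print(c,m.sum(),"z med",np.median(pts[:,2]))
    r=cv2.minAreaRect((pts[:,:2]*1000).astype(np.float32));print("stage",r)
    # slide: bright
    s=m&(g>150);ys,xs=np.nonzero(s)
    for name in("slide","clip_leaf","pod"):
        for o in cut_out(name,c)[:4]:
            k=o["pixels"]&(d>0);q=P[k]
            z=np.median(q[:,2]); q=q[abs(q[:,2]-z)<.012]
            if len(q)>5: print(name,round(o["score"],2),o["point"],k.sum(),z,cv2.minAreaRect((q[:,:2]*1000).astype(np.float32)))
t=cv2.imread("pics/top0.png");s=cv2.imread("pics/scene0.png")
a=cv2.resize(t[105:225,220:360],(700,600),interpolation=cv2.INTER_CUBIC);cv2.imwrite("pics/a.png",a)
b=np.hstack([cv2.resize(t[220:330,100:240],(420,330)),cv2.resize(s[220:330,330:450],(360,330))]);cv2.imwrite("pics/b.png",b)
E
```

```text
top 7403 z med 0.14908720023428312
stage ((630.4487915039062, 19.8037109375), (172.0201416015625, 231.90553283691406), 19.34571075439453)
slide 0.61 [292.0, 162.6] 750 0.15427341660973132 ((628.0393676757812, 12.782127380371094), (54.35112380981445, 77.06884002685547), 19.70252799987793)
clip_leaf 0.71 [263.8, 185.3] 248 0.15550321689001456 ((576.2626342773438, 75.33167266845703), (102.99606323242188, 15.567316055297852), 32.76148986816406)
pod 0.97 [177.1, 252.3] 1019 0.0333396044403879 ((445.01739501953125, 296.494873046875), (72.24407196044922, 84.86637878417969), 89.2259750366211)
pod 0.78 [144.3, 302.6] 1064 0.0332598826600703 ((310.6116027832031, 374.27923583984375), (83.93501281738281, 70.81570434570312), 15.33121109008789)
pod 0.62 [206.5, 299.4] 1087 0.03312287148847522 ((319.60595703125, 215.09642028808594), (70.76919555664062, 86.06842041015625), 80.19384765625)
pod 0.58 [126.1, 246.6] 1072 0.03305351676821322 ((446.0816650390625, 425.55816650390625), (71.3993911743164, 86.22293090820312), 79.08790588378906)
scene 6324 z med 0.14939760587583495
stage ((632.2391967773438, 1
[... 277 characters left out ...]
0338498804 ((579.1640625, 76.11052703857422), (92.6138916015625, 12.076322555541992), 33.423030853271484)
pod 0.97 [368.5, 291.1] 1149 0.032331004076507935 ((445.9540710449219, 297.67230224609375), (71.204833984375, 89.5376968383789), 87.36677551269531)
pod 0.86 [418.5, 270.5] 956 0.0325132076548652 ((315.8021545410156, 374.30938720703125), (85.0584487915039, 71.28072357177734), 15.286290168762207)
pod 0.7 [419.8, 313.0] 1276 0.033294662898519345 ((449.29254150390625, 425.832275390625), (70.85572052001953, 88.21393585205078), 76.94861602783203)
pod 0.61 [361.4, 243.9] 886 0.032538957142907866 ((322.5498962402344, 216.47708129882812), (70.98611450195312, 86.74605560302734), 79.61067962646484)
```

View pics/a.png

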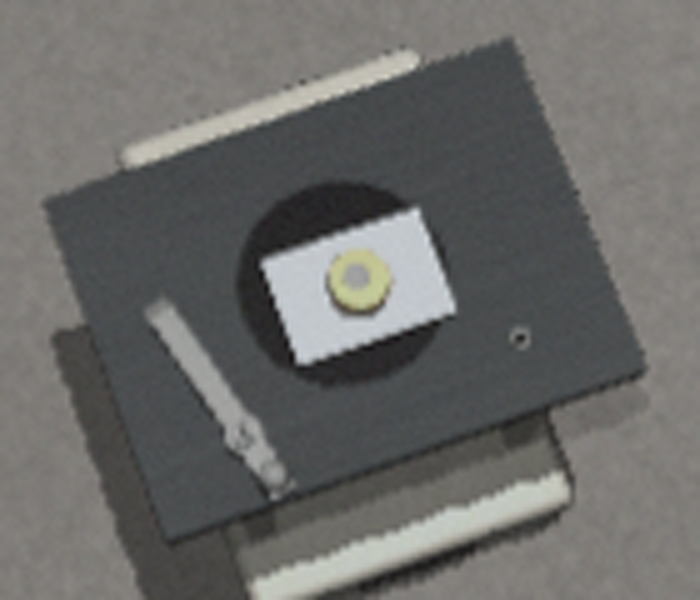

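View pics/b.png

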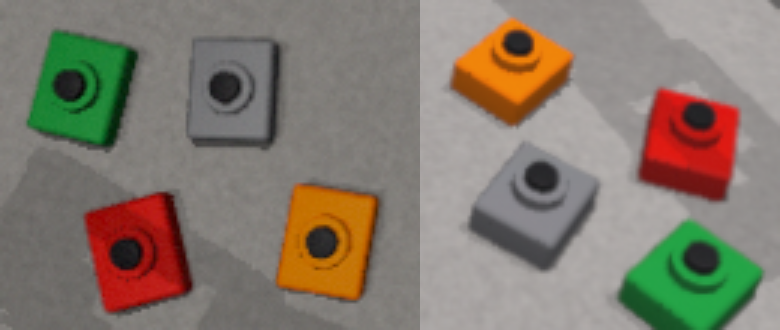

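```bash
cat >> h.py <<'E'
from scipy.spatial.transform import Rotation as Ro
def to(X):
    s=read_state();d=np.array(X)-s["ee_pos"];t=Ro.from_rotvec(s["eef_rot"]).as_matrix().T@d
    print("pos",s["ee_pos"].round(4),"tool shift mm",(t*1000).round(1),"F",s["ft_force"].round(2))
E
python3 - <<'E'
from h import *
np.set_printoptions(precision=4,suppress=True)
for c in("top","scene"):
    P=cloud(c,np.load(c+"0.npy"))
    for zz in(.158,.161,.164):
        m=(P[...,2]>zz)&(P[...,2]<.18)&(np.hypot(P[...,0]-.541,P[...,1]-.053)<.02)
        print(c,zz,m.sum(),P[m].mean(0) if m.any() else '',P[m][:,2].max() if m.any() else '')
    m=(np.hypot(P[...,0]-.446,P[...,1]-.2965)<.03)&(P[...,2]>.05);print(m.sum(),P[m].mean(0),np.median(P[m][:,2]))
to([.541,.053,.205])
E
```

```text
top 0.158 36 [0.5402 0.0535 0.163 ] 0.1684002825966673
top 0.161 27 [0.5382 0.0522 0.1642] 0.1684002825966673
top 0.164 14 [0.5385 0.0533 0.1654] 0.1684002825966673
86 [0.4447 0.2958 0.055 ] 0.05495127318119037
scene 0.158 33 [0.5438 0.0535 0.1631] 0.16914831327553012
scene 0.161 25 [0.5427 0.0523 0.1645] 0.16914831327553012
scene 0.164 13 [0.5426 0.0522 0.1661] 0.16914831327553012
84 [0.4474 0.2975 0.0543] 0.0545857544970515
pos [0.2587 0.5689 0.2225] tool shift mm [-470.5 -352.8   17.5] F [-0.02  0.12  0.06]
```

The boxes in the top view are green (126,247), grey (177,250), red (144,302) and orange (207,300). The grey one is the pod, and the crop confirms it. The clip button is at about (0.5405, 0.0527), with the clip angle near 0.31.

Emit:
{"name": "drive_tool", "arguments": {
  "series": [
    [-1, -0.428, -0.321, 0, 0],
    [-1, -0.428, -0.321, 0, 0],
    [-1, -0.428, -0.321, 0, 0],
    [-1, -0.428, -0.321, 0, 0],
    [-1, -0.428, -0.321, 0, 0],
    [-1, -0.428, -0.321, 0, 0],
    [-1, -0.428, -0.321, 0, 0],
    [-1, -0.428, -0.321, 0, 0],
    [-1, -0.428, -0.321, 0, 0],
    [-1, -0.428, -0.321, 0, 0],
    [-1, -0.425, -0.318, 0.175, 0],
    [-1, 0, 0, 0, 0]
  ],
  "grip_force": 20
}}

```text
time: 2.9
ee_pos: [0.5412, 0.0498, 0.2035]
eef_rot: [-0.672, -3.067, 0.002]
ft_force: [0.3, 1.4, -0.2]
opening: 0.0007
gripper_force: 0.0
```

Run:
```python
from h import *
s=read_state();print(s["time"],s["opening"],s["eef_rot"],s["joint_pos"].round(2),s["ft_force"])
to([.5405,.0527,.172])
```

```text
2.9 0.0007228906216211795 [-6.72078868e-01 -3.06673156e+00  1.78511909e-03] [-0.05  0.04  1.76 -0.    1.34 -1.19] [ 0.334506    1.35055856 -0.16950149]
pos [0.5412 0.0498 0.2035] tool shift mm [ 1.8  2.3 31.5] F [ 0.33  1.35 -0.17]
```

Emit:
{"name": "drive_tool", "arguments": {
  "series": [
    [-1, 0, 0, 0.15, 0],
    [-1, 0, 0, 0.1, 0],
    [-1, 0, 0, 0.05, 0],
    [-1, 0, 0, 0, 0],
    [-1, 0, 0, 0, 0]
  ]
}}

```text
time: 3.52
ee_pos: [0.5412, 0.0534, 0.1755]
eef_rot: [0.664, 3.07, 0.0]
ft_force: [-0.0, -0.6, 0.0]
opening: 0.0007
gripper_force: 0.0
```

Run:
```python
from h import *
to([.5405,.0527,.168])
```

```text
pos [0.5412 0.0534 0.1755] tool shift mm [ 0.3 -0.9  7.5] F [-0.04 -0.58  0.03]
```

Emit:
{"name": "drive_tool", "arguments": {
  "series": [
    [-1, 0, -0.008, 0.03, 0],
    [-1, 0, 0, 0.03, 0],
    [-1, 0, 0, 0.01, 0],
    [-1, 0, 0, 0, 0],
    [-1, 0, 0, 0, 0]
  ]
}}

```text
time: 4.15
ee_pos: [0.5407, 0.0523, 0.1681]
eef_rot: [0.665, 3.07, 0.0]
ft_force: [-0.5, -0.6, 0.7]
opening: 0.0002
gripper_force: 0.0
```

Emit:
{"name": "drive_tool", "arguments": {
  "series": [
    [-1, 0, 0, 0.01, 0],
    [-1, 0, 0, 0, 0],
    [-1, 0, 0, 0, 0]
  ]
}}

```text
time: 4.53
ee_pos: [0.5407, 0.0523, 0.1671]
eef_rot: [0.665, 3.07, 0.0]
ft_force: [0.4, -0.3, 0.4]
opening: 0.0002
gripper_force: 0.2
```

Emit:
{"name": "drive_tool", "arguments": {
  "series": [
    [-1, 0, 0, 0.005, 0],
    [-1, 0, 0, 0, 0],
    [-1, 0, 0, 0, 0]
  ]
}}

```text
time: 4.9
ee_pos: [0.5408, 0.0523, 0.1667]
eef_rot: [0.665, 3.07, 0.0]
ft_force: [-0.0, -0.6, 2.2]
opening: 0.0003
gripper_force: 0.9
```

Emit:
{"name": "drive_tool", "arguments": {
  "series": [
    [-1, 0.002, -0.003, 0.008, 0],
    [-1, 0.002, -0.003, 0.007, 0],
    [-1, 0, 0, 0, 0],
    [-1, 0, 0, 0, 0]
  ]
}}

```text
time: 5.4
ee_pos: [0.5405, 0.052, 0.1658]
eef_rot: [0.665, 3.069, 0.001]
ft_force: [-0.7, 0.3, 5.3]
opening: 0.0006
gripper_force: 2.7
```

Emit:
{"name": "drive_tool", "arguments": {
  "series": [
    [-1, 0, 0, 0.008, 0],
    [-1, 0, 0, 0.007, 0],
    [-1, 0, 0, 0, 0],
    [-1, 0, 0, 0, 0]
  ]
}}

```text
time: 5.9
ee_pos: [0.5405, 0.0518, 0.165]
eef_rot: [0.665, 3.069, 0.0]
ft_force: [-2.1, 0.3, 8.9]
opening: 0.0005
gripper_force: 4.6
```

Emit:
{"name": "drive_tool", "arguments": {
  "series": [
    [-1, 0.003, -0.003, 0.009, 0],
    [-1, 0.003, -0.002, 0.009, 0],
    [-1, 0, 0, 0, 0],
    [-1, 0, 0, 0, 0]
  ]
}}

```text
time: 6.4
ee_pos: [0.5404, 0.0515, 0.1642]
eef_rot: [0.664, 3.067, 0.0]
ft_force: [-3.2, -0.6, 13.3]
opening: 0.0005
gripper_force: 6.5
```

Run:
```python
from h import *
p=np.array([.5607,.0657]);b=np.array([.5404,.0515])-p
M=Ro.from_rotvec([.664,3.067,0]).as_matrix().T
prev=b
for i in range(1,9):
    a=-.12*i;q=np.array([b[0]*np.cos(a)-b[1]*np.sin(a),b[0]*np.sin(a)+b[1]*np.cos(a)])
    print(i,(M@np.r_[q-prev,0]*10).round(4)[:2],(q+p).round(4));prev=q
```

```text
1 [0.0246 0.0166] [0.5388 0.054 ]
2 [0.0225 0.0195] [0.5376 0.0567]
3 [0.02  0.022] [0.5367 0.0596]
4 [0.0172 0.0242] [0.5361 0.0625]
5 [0.0142 0.0261] [0.5359 0.0654]
6 [0.0109 0.0276] [0.5361 0.0684]
7 [0.0075 0.0287] [0.5366 0.0713]
8 [0.0041 0.0294] [0.5374 0.0742]
```

Emit:
{"name": "drive_tool", "arguments": {
  "series": [
    [-1, 0.0123, 0.0083, 0, 0],
    [-1, 0.0123, 0.0083, 0, 0],
    [-1, 0.0113, 0.0098, 0, 0],
    [-1, 0.0112, 0.0097, 0, 0],
    [-1, 0.01, 0.011, 0, 0],
    [-1, 0.01, 0.011, 0, 0],
    [-1, 0, 0, 0, 0],
    [-1, 0, 0, 0, 0]
  ]
}}

```text
time: 7.4
ee_pos: [0.5373, 0.0592, 0.1643]
eef_rot: [0.664, 3.066, -0.0]
ft_force: [-2.1, -1.7, 12.5]
opening: 0.0005
gripper_force: 6.2
```

```bash
cat >> h.py <<'E'
def clipcheck(tag):
    for c in("top","scene"):
        im,d=grab_frame(c);cv2.imwrite(f"pics/{c}_{tag}.png",im);np.save(f"{c}_{tag}.npy",d);P=cloud(c,d)
        for n in("clip_tip","slide_end"):
            for r in spot_point(n,c)[:1]:
                x=onz(c,r["point"],.151 if n=="clip_tip" else .155);w=x[:2]-[.5607,.0657]
                print(c,n,np.round(r["point"],1),round(r["score"],2),x.round(4),withdepth(c,r["point"],d),"q",round(.337+.55-np.arctan2(w[1],w[0]),3) if n=="clip_tip" else '')
        for n in("clip_leaf","slide"):
            for o in cut_out(n,c)[:1]:
                k=o["pixels"]&(d>0);q=P[k];q=q[abs(q[:,2]-np.median(q[:,2]))<.012]
                print(c,n,round(o["score"],2),len(q),np.round(cv2.minAreaRect((q[:,:2]*1000).astype(np.float32))[0],1),cv2.minAreaRect((q[:,:2]*1000).astype(np.float32))[1:])
E
python3 - <<'E'
from h import *
np.set_printoptions(precision=4,suppress=True)
clipcheck("1")
to([.5367,.0596,.1642])
t=cv2.imread("pics/top_1.png")[105:225,220:360];s=cv2.imread("pics/scene_1.png")[200:290,150:300]
cv2.imwrite("pics/c1.png",np.hstack([cv2.resize(t,(400,343)),cv2.resize(s,(400,343))]))
E
```

```text
top clip_leaf 0.3 1895 [637.1  22.4] ((187.1540985107422, 231.00238037109375), 19.382413864135742)
scene clip_tip [250.3 249.6] 0.54 [0.6097 0.0803 0.151 ] [0.6159 0.0852 0.1591] q 0.598
scene slide_end [234.3 244.2] 0.58 [0.6199 0.0458 0.155 ] [0.6194 0.0453 0.1543] q 
scene clip_leaf 0.51 692 [691.7 296.4] ((54.366546630859375, 54.13815689086914), 55.172847747802734)
scene slide 0.58 668 [628.3  10.2] ((60.14944839477539, 80.66695404052734), 19.919391632080078)
pos [0.5373 0.0592 0.1643] tool shift mm [0.7 0.1 0.1] F [-0.85 -2.18 11.07]
```

View pics/c1.png

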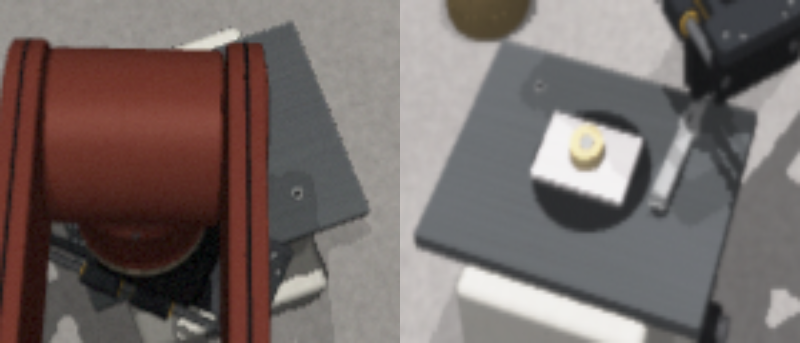

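```bash
cat >> h.py <<'E'
def prof(tag,c="scene"):
    P=cloud(c,np.load(f"{c}{tag}.npy")).reshape(-1,3);w=P[:,:2]-[.5607,.0657];r=np.hypot(*w.T);a=np.arctan2(w[:,1],w[:,0])
    best=None
    m=(r>.025)&(r<.072)&(P[:,2]>.1535)&(P[:,2]<.18)&(a>-.5)&(a<.9)&(np.hypot(P[:,0]-.628,P[:,1]-.0125)>.05)
    h=np.median(a[m]);print(tag,"heading",h.round(3),"q",(.887-h).round(3),m.sum())
    l=(abs(np.sin(a-h)*r)<.004)&(P[:,2]<.18)&(np.cos(a-h)>0)
    for lo in np.arange(.02,.075,.006):
        k=l&(r>lo)&(r<lo+.006)
        if k.any():print(round(lo+.003,3),k.sum(),np.median(P[k,2]).round(4),end=" | ")
    print()
E
python3 -c "
from h import *
prof('0');prof('_1')
for i in range(6):
    grab_frame('scene');print(read_state()['ft_force'].round(1))"
```

```text
0 heading 0.551 q 0.336 85
0.023 7 0.156 | 0.029 10 0.1563 | 0.035 6 0.1563 | 0.041 5 0.1552 | 0.047 10 0.1564 | 0.053 8 0.1559 | 0.059 17 0.0366 | 0.065 29 0.0387 | 0.071 25 0.0364 | 0.077 19 0.0335 | 
_1 heading 0.239 q 0.648 95
0.023 7 0.1579 | 0.029 11 0.1579 | 0.035 10 0.1578 | 0.041 7 0.1603 | 0.047 8 0.1594 | 0.053 7 0.1601 | 0.059 6 0.1618 | 0.065 18 0.1583 | 0.071 12 0.1505 | 0.077 7 0.1492 | 
[-2.  -2.4 12.2]
[-2.1 -1.2 12.1]
[-1.1 -2.9 12.8]
[-1.8 -1.8 12.6]
[-1.8 -2.2 12.2]
[-0.1 -1.6 12.9]
```

Emit:
{"name": "drive_tool", "arguments": {
  "series": [
    [-1, 0, 0, 0.005, 0],
    [-1, 0, 0, 0, 0],
    [-1, 0, 0, 0, 0]
  ]
}}

```text
time: 8.57
ee_pos: [0.5373, 0.0592, 0.164]
eef_rot: [0.664, 3.066, -0.0]
ft_force: [-2.3, -2.2, 13.1]
opening: 0.0005
gripper_force: 6.9
```

Emit:
{"name": "drive_tool", "arguments": {
  "series": [
    [-1, 0.0086, 0.0121, 0, 0],
    [-1, 0.0086, 0.0121, 0, 0],
    [-1, 0, 0, 0, 0]
  ]
}}

```text
time: 8.95
ee_pos: [0.5368, 0.0622, 0.164]
eef_rot: [0.664, 3.066, -0.0]
ft_force: [-2.3, -1.7, 13.6]
opening: 0.0007
gripper_force: 6.8
```

Emit:
{"name": "drive_tool", "arguments": {
  "series": [
    [-1, 0, 0, 0.004, 0],
    [-1, 0.0071, 0.013, 0, 0],
    [-1, 0, 0, 0, 0],
    [-1, 0, 0, 0, 0]
  ]
}}

```text
time: 9.45
ee_pos: [0.5366, 0.0636, 0.1638]
eef_rot: [0.664, 3.066, -0.0]
ft_force: [-1.9, -1.3, 16.2]
opening: 0.0008
gripper_force: 7.4
```

Run:
```python
from h import *
F=[]
for i in range(5):
    im,d=grab_frame('scene');F.append(read_state()['ft_force'])
np.save("scene_2.npy",d);cv2.imwrite("pics/scene_2.png",im);print(np.mean(F,0));prof('_2')
```

```text
[-2.78731419 -1.65994274 14.74202744]
_2 heading 0.074 q 0.813 92
0.023 8 0.1585 | 0.029 11 0.1586 | 0.035 12 0.159 | 0.041 11 0.1578 | 0.047 13 0.1592 | 0.053 11 0.1611 | 0.059 9 0.1615 | 0.065 22 0.1594 | 0.071 11 0.1497 | 0.077 9 0.1493 |
```

Emit:
{"name": "drive_tool", "arguments": {
  "series": [
    [-1, 0.0071, 0.013, 0, 0],
    [-1, 0.0055, 0.0138, 0, 0],
    [-1, 0.0054, 0.0138, 0, 0],
    [-1, 0, 0, 0, 0]
  ]
}}

```text
time: 10.2
ee_pos: [0.5368, 0.0682, 0.1638]
eef_rot: [0.664, 3.066, 0.0]
ft_force: [-2.4, -0.6, 14.0]
opening: 0.0002
gripper_force: 7.3
```

Emit:
{"name": "drive_tool", "arguments": {
  "series": [
    [-1, 0.0038, 0.0144, 0, 0],
    [-1, 0.0037, 0.0144, 0, 0],
    [-1, 0.002, 0.0147, 0, 0],
    [-1, 0.002, 0.0147, 0, 0],
    [-1, 0, 0.005, 0, 0],
    [-1, 0, 0, 0, 0]
  ]
}}

```text
time: 10.95
ee_pos: [0.5384, 0.0745, 0.1638]
eef_rot: [0.664, 3.066, 0.001]
ft_force: [-2.3, -0.6, 14.9]
opening: 0.0005
gripper_force: 7.3
```

Run:
```python
from h import *
np.set_printoptions(precision=4,suppress=True)
clipcheck("3");prof('_3')
to([.5374,.0742,.164])
s=cv2.imread("pics/scene_3.png")[200:290,150:300]
cv2.imwrite("pics/c3.png",cv2.resize(s,(750,450)))
```

```text
scene clip_tip [232.6 241.8] 0.49 [0.6133 0.0357 0.151 ] [0.621  0.0424 0.161 ] q 1.405
scene slide_end [235.3 241.8] 0.75 [0.613 0.043 0.155] [0.6177 0.0471 0.1611] q 
scene clip_leaf 0.65 143 [585.   53.7] ((17.014484405517578, 88.63671875), 71.73761749267578)
scene slide 0.73 605 [630.4  10.1] ((60.69929122924805, 79.85430908203125), 27.843955993652344)
_3 heading -0.298 q 1.185 21
0.023 14 0.1581 | 0.029 14 0.1527 | 0.035 13 0.1503 | 0.041 13 0.1515 | 0.047 13 0.1514 | 0.053 12 0.1562 | 0.059 14 0.1537 | 0.065 12 0.1573 | 0.071 11 0.1563 | 0.077 9 0.1545 | 
pos [0.5384 0.0746 0.1638] tool shift mm [ 0.7 -0.7 -0.2] F [-2.77 -0.91 14.75]
```

View pics/c3.png

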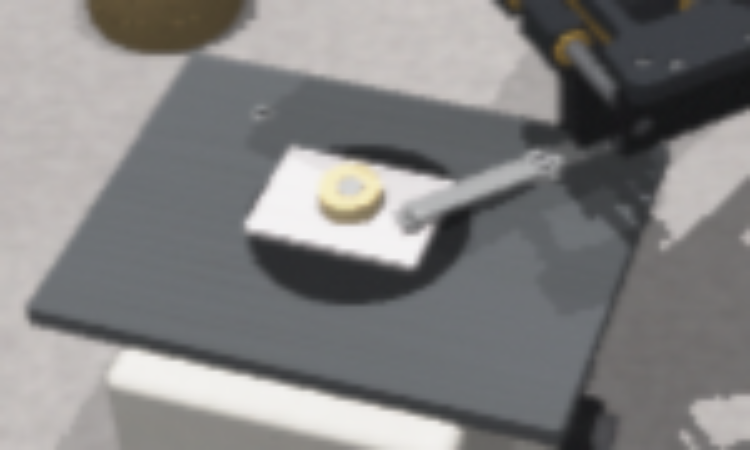

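The tip, at crop pixel (410,215), is raised over the free strip about 6 mm in from the edge. The slide has not moved. I'll swing it a bit further in, then let go.

Emit:
{"name": "drive_tool", "arguments": {
  "series": [
    [-1, 0, 0.011, 0, 0],
    [-1, 0, 0.011, 0, 0],
    [-1, 0, 0, 0, 0],
    [-1, 0, 0, 0, 0]
  ]
}}

```text
time: 11.95
ee_pos: [0.5393, 0.0766, 0.1638]
eef_rot: [0.664, 3.066, 0.001]
ft_force: [-2.4, -0.5, 14.8]
opening: 0.0002
gripper_force: 7.3
```

Run:
```python
from h import *
np.set_printoptions(precision=4,suppress=True)
clipcheck("4")
```

```text
top slide_end [288.4 160.5] 0.75 [0.6299 0.0196 0.155 ] [0.5069 0.0319 0.5616] q 
top slide 0.71 146 [632.9 -18.6] ((20.148693084716797, 49.87544631958008), 89.1336441040039)
scene clip_tip [231.7 237.1] 0.76 [0.6032 0.025  0.151 ] [0.6072 0.0286 0.1561] q 1.65
scene slide_end [235.6 243.5] 0.71 [0.6167 0.0467 0.155 ] [0.6159 0.046  0.154 ] q 
scene clip_leaf 0.67 181 [583.9  48.5] ((24.105817794799805, 90.06421661376953), 63.09556198120117)
scene slide 0.95 550 [630.4  11.1] ((53.15113830566406, 79.16899871826172), 17.70244789123535)
```

Run:
```python
from h import *
p=np.array([.5607,.0657]); im=cv2.resize(cv2.imread("pics/scene_4.png")[200:290,150:300],(750,450),interpolation=cv2.INTER_CUBIC)
for q in(1.2,1.3,1.4):
    h=.887-q;X=[p[0]+.066*np.cos(h),p[1]+.066*np.sin(h),.164]
    u=(proj("scene",X)[0]-[150,200])*5;cv2.circle(im,tuple(int(v) for v in u),3,(0,0,255),1);print(q,u)
u=(proj("scene",[*p,.160])[0]-[150,200])*5;cv2.circle(im,tuple(int(v) for v in u),3,(255,0,0),1)
cv2.imwrite("pics/c4.png",im)
```

```text
1.2 [414.42037876 210.21593314]
1.3 [406.46029143 200.97311148]
1.4 [399.96559219 191.26235348]
```

View pics/c4.png

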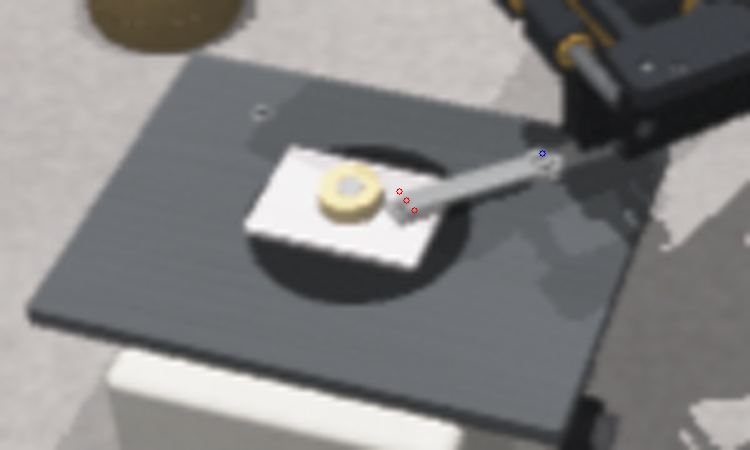

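The tip, at crop pixel (402,207), stands mid-strip between the mount edge (about 383) and the slide edge (about 437). Letting go now.

Emit:
{"name": "drive_tool", "arguments": {
  "series": [
    [-1, -0.002, 0, -0.01, 0],
    [-1, -0.002, 0, -0.01, 0],
    [-1, -0.002, 0, -0.01, 0],
    [-1, -0.001, 0, -0.01, 0],
    [-1, 0, 0, -0.02, 0],
    [-1, 0, 0, -0.05, 0],
    [-1, 0, 0, -0.3, 0],
    [-1, 0, 0, 0, 0],
    [-1, 0, 0, 0, 0]
  ]
}}

```text
time: 13.58
ee_pos: [0.5376, 0.0766, 0.2011]
eef_rot: [-0.665, -3.069, 0.0]
ft_force: [-0.0, -0.9, -0.5]
opening: 0.0005
gripper_force: 0.0
```

Run:
```python
from h import *
np.set_printoptions(precision=4,suppress=True)
clipcheck("5")
to([.446,.2967,.105])
im=cv2.resize(cv2.imread("pics/scene_5.png")[200:290,150:300],(750,450),interpolation=cv2.INTER_CUBIC);cv2.imwrite("pics/c5.png",im)
```

```text
top slide_end [184.6 156.6] 0.53 [0.6428 0.2541 0.155 ] [0.6723 0.2752 0.0619] q 
top slide 0.45 94 [632.2 -20. ] ((13.620484352111816, 39.9324951171875), 88.55976104736328)
scene clip_tip [231.3 242.8] 0.47 [0.6173 0.0354 0.151 ] [0.6221 0.0396 0.1573] q 1.379
scene slide_end [234.4 242.8] 0.63 [0.6165 0.0434 0.155 ] [0.6165 0.0433 0.155 ] q 
scene clip_leaf 0.46 183 [579.1  55.2] ((15.570263862609863, 104.93460083007812), 63.63557815551758)
scene slide 0.9 503 [629.5  12.6] ((52.51472473144531, 76.7965087890625), 15.957011222839355)
pos [0.538  0.0765 0.2017] tool shift mm [174.9 162.4  96.7] F [ 0.29 -0.48  1.25]
```

View pics/c5.png

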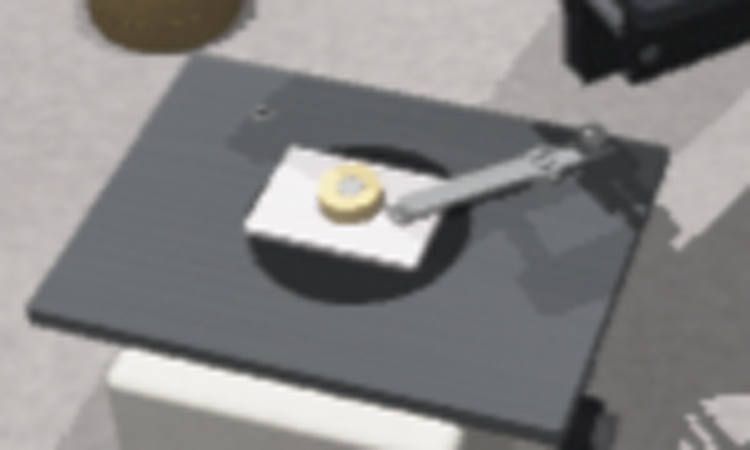

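The clip rests on the slide's end at crop pixel (400,212), and the button is free at (592,137). Next is the camera release on the grey pod.

Emit:
{"name": "drive_tool", "arguments": {
  "series": [
    [-1, 0.35, 0.325, 0, 0],
    [-1, 0.35, 0.325, 0, 0],
    [-1, 0.35, 0.325, 0, 0],
    [-1, 0.35, 0.325, 0, 0],
    [-1, 0.35, 0.325, 0.2, 0],
    [-1, 0, 0, 0.5, 0],
    [-1, 0, 0, 0.4, 0],
    [-1, 0, 0, 0.2, 0],
    [-1, 0, 0, 0, 0],
    [-1, 0, 0, 0, 0]
  ]
}}

```text
time: 15.32
ee_pos: [0.4468, 0.2972, 0.0729]
eef_rot: [0.665, 3.069, 0.002]
ft_force: [0.7, -0.2, 0.6]
opening: 0.0004
gripper_force: 0.0
```

Run:
```python
from h import *
to([.446,.2967,.055])
```

```text
pos [0.4468 0.2972 0.0729] tool shift mm [ 0.5 -0.9 17.9] F [ 0.73 -0.17  0.63]
```

Going down to 0.057 first, then pressing about 9 mm further in steps.

Emit:
{"name": "drive_tool", "arguments": {
  "series": [
    [-1, 0, 0, 0.1, 0],
    [-1, 0, 0, 0.08, 0],
    [-1, 0, 0, 0.03, 0],
    [-1, 0, 0, 0.02, 0],
    [-1, 0, 0, 0, 0]
  ]
}}

```text
time: 15.95
ee_pos: [0.4466, 0.2971, 0.0503]
eef_rot: [0.665, 3.07, 0.001]
ft_force: [-3.3, -1.6, 11.9]
opening: 0.0002
gripper_force: 5.5
```

Emit:
{"name": "drive_tool", "arguments": {
  "series": [
    [-1, 0, 0, 0.01, 0],
    [-1, 0, 0, 0.01, 0],
    [-1, 0, 0, 0, 0],
    [-1, 0, 0, 0, 0]
  ]
}}

```text
time: 16.45
ee_pos: [0.4467, 0.2972, 0.05]
eef_rot: [0.665, 3.07, 0.0]
ft_force: [-8.5, -3.9, 24.1]
opening: 0.0006
gripper_force: 12.2
```

The release is bottomed out, with force rising at z = 0.050. Letting it up and returning to the button.

Emit:
{"name": "drive_tool", "arguments": {
  "series": [
    [-1, 0, 0, -0.05, 0],
    [-1, 0, 0, -0.15, 0],
    [-1, 0, 0, -0.4, 0],
    [-1, 0, 0, -0.5, 0],
    [-1, 0, 0, -0.45, 0],
    [-1, 0, 0, 0, 0],
    [-1, 0, 0, 0, 0]
  ]
}}

```text
time: 17.32
ee_pos: [0.4455, 0.2967, 0.2013]
eef_rot: [-0.665, -3.07, 0.001]
ft_force: [-0.7, 1.7, 0.2]
opening: 0.0005
gripper_force: 0.0
```

Run:
```python
from h import *
np.set_printoptions(precision=4,suppress=True)
clipcheck("6")
for c in("top","scene"):
    P=cloud(c,np.load(f"{c}_6.npy"))
    m=(P[...,2]>.161)&(P[...,2]<.18)&(np.hypot(P[...,0]-.5387,P[...,1]-.0753)<.02)
    print(c,m.sum(),P[m].mean(0) if m.any() else '')
    for r in spot_point("release_top",c)[:3]: print(r["point"],withdepth(c,r["point"],np.load(f"{c}_6.npy")))
to([.538,.0757,.19])
```

```text
top clip_tip [282.3 166.1] 0.76 [0.6182 0.0334 0.151 ] [0.616  0.0335 0.1585] q 1.399
top slide_end [274.3 170.2] 0.9 [0.6078 0.0515 0.155 ] [0.6095 0.0515 0.1488] q 
top clip_leaf 0.56 233 [579.8  56.3] ((16.471704483032227, 107.90350341796875), 63.7664794921875)
top slide 0.82 635 [626.1  12.9] ((51.08572006225586, 75.65164947509766), 18.90332794189453)
scene clip_tip [233.4 242.7] 0.66 [0.6145 0.0388 0.151 ] [0.6194 0.0431 0.1575] q 1.351
scene slide_end [237.8 241.2] 0.73 [0.6085 0.0462 0.155 ] [0.6071 0.0449 0.1531] q 
scene clip_leaf 0.73 153 [580.7  51.7] ((20.09103775024414, 98.75938415527344), 64.51860046386719)
scene slide 0.83 517 [630.3  12.4] ((54.117042541503906, 74.91702270507812), 20.67948341369629)
top 23 [0.5364 0.0757 0.1634]
[206.1, 299.6] [0.3217 0.217  0.0553]
scene 20 [0.5411 0.0758 0.1633]
[363.4, 229.2] [0.285  0.2047 0.0332]
[422.5, 258.0] [0.3163 0.3737 0.0546]
[425.1, 303.0] [0.4442 0.427  0.0559]
pos [0.446  0.2969 0.2017] tool shift mm [-175.3 -163.3   11.7] F [-0.04  0.53 -0.43]
```

Emit:
{"name": "drive_tool", "arguments": {
  "series": [
    [-1, -0.351, -0.325, 0, 0],
    [-1, -0.351, -0.325, 0, 0],
    [-1, -0.351, -0.325, 0, 0],
    [-1, -0.351, -0.325, 0, 0],
    [-1, -0.351, -0.325, 0, 0],
    [-1, 0, 0, 0.2, 0],
    [-1, 0, 0, 0.1, 0],
    [-1, 0, 0, 0.05, 0],
    [-1, 0, 0, 0, 0],
    [-1, 0, 0, 0, 0],
    [-1, 0, 0, 0, 0]
  ]
}}

```text
time: 19.3
ee_pos: [0.5388, 0.0766, 0.1675]
eef_rot: [0.664, 3.07, 0.0]
ft_force: [0.4, -0.4, -0.7]
opening: 0.0008
gripper_force: 0.0
```

Run:
```python
from h import *
to([.5385,.0762,.1663])
```

```text
pos [0.5388 0.0766 0.1675] tool shift mm [ 0.1 -0.5  1.2] F [ 0.4  -0.41 -0.7 ]
```

Emit:
{"name": "drive_tool", "arguments": {
  "series": [
    [-1, 0, 0, 0.01, 0],
    [-1, 0, 0, 0.01, 0],
    [-1, 0, 0, 0.01, 0],
    [-1, 0, 0, 0, 0],
    [-1, 0, 0, 0, 0]
  ]
}}

```text
time: 19.92
ee_pos: [0.5388, 0.0764, 0.1648]
eef_rot: [0.665, 3.07, 0.0]
ft_force: [-2.6, 0.5, 6.0]
opening: 0.0005
gripper_force: 2.9
```

Emit:
{"name": "drive_tool", "arguments": {
  "series": [
    [-1, 0, 0, 0.01, 0],
    [-1, 0, 0, 0, 0],
    [-1, 0, 0, 0, 0]
  ]
}}

```text
time: 20.3
ee_pos: [0.5389, 0.0765, 0.1646]
eef_rot: [0.665, 3.069, 0.001]
ft_force: [-4.0, -0.5, 10.3]
opening: 0.0005
gripper_force: 4.9
```

Emit:
{"name": "drive_tool", "arguments": {
  "series": [
    [-1, 0.004, 0, 0.007, 0],
    [-1, 0.003, 0, 0.006, 0],
    [-1, 0, 0, 0, 0],
    [-1, 0, 0, 0, 0]
  ]
}}

```text
time: 20.8
ee_pos: [0.5389, 0.0767, 0.1642]
eef_rot: [0.665, 3.068, 0.001]
ft_force: [-4.0, 0.2, 13.8]
opening: 0.0006
gripper_force: 6.6
```

Run:
```python
from h import *
F=[]
for i in range(5): grab_frame('scene');F.append(read_state()['ft_force'])
print(np.mean(F,0),read_state()["ee_pos"])
```

```text
[-4.43412759  0.68082804 13.87713189] [0.53893726 0.07674208 0.16421536]
```

Emit:
{"name": "drive_tool", "arguments": {
  "series": [
    [-1, 0.004, 0, 0.004, 0],
    [-1, 0, 0, 0, 0],
    [-1, 0, 0, 0, 0]
  ]
}}

```text
time: 21.42
ee_pos: [0.5389, 0.0768, 0.1641]
eef_rot: [0.665, 3.067, 0.001]
ft_force: [-3.7, 0.1, 14.1]
opening: 0.0005
gripper_force: 6.9
```

Run:
```python
from h import *
F=[]
for i in range(5): im,d=grab_frame('scene');F.append(read_state()['ft_force'])
print(np.mean(F,0),read_state()["ee_pos"])
p=np.array([.5607,.0657]);b=read_state()["ee_pos"][:2]-p
M=Ro.from_rotvec(read_state()["eef_rot"]).as_matrix().T
prev=b
for i in range(1,10):
    a=.12*i;q=np.array([b[0]*np.cos(a)-b[1]*np.sin(a),b[0]*np.sin(a)+b[1]*np.cos(a)])
    print(i,(M@np.r_[q-prev,0]*10).round(4)[:2],(q+p).round(4));prev=q
P=cloud("scene",d)
for r in spot_point("clip_tip","scene")[:1]:print(r["point"],withdepth("scene",r["point"],d))
```

```text
[-3.59769675  0.15782036 13.96658226] [0.53887868 0.0768129  0.16405603]
1 [-0.0005 -0.0294] [0.5377 0.0741]
2 [-0.004  -0.0291] [0.5369 0.0713]
3 [-0.0074 -0.0284] [0.5364 0.0684]
4 [-0.0108 -0.0273] [0.5362 0.0655]
5 [-0.014  -0.0258] [0.5364 0.0626]
6 [-0.017 -0.024] [0.537  0.0597]
7 [-0.0197 -0.0218] [0.5379 0.0569]
8 [-0.0222 -0.0193] [0.5391 0.0542]
9 [-0.0243 -0.0165] [0.5406 0.0517]
[227.6, 240.3] [0.62134266 0.02895274 0.15793676]
```

Emit:
{"name": "drive_tool", "arguments": {
  "series": [
    [-1, 0, 0, 0.003, 0],
    [-1, 0, -0.0147, 0, 0],
    [-1, 0, -0.0147, 0, 0],
    [-1, -0.002, -0.0145, 0, 0],
    [-1, -0.002, -0.0145, 0, 0],
    [-1, 0, 0, 0, 0]
  ]
}}

```text
time: 22.48
ee_pos: [0.5373, 0.0719, 0.164]
eef_rot: [0.664, 3.066, 0.003]
ft_force: [-2.5, 1.8, 13.7]
opening: 0.0006
gripper_force: 7.0
```

Emit:
{"name": "drive_tool", "arguments": {
  "series": [
    [-1, -0.0037, -0.0142, 0, 0],
    [-1, -0.0037, -0.0142, 0, 0],
    [-1, -0.0054, -0.0137, 0, 0],
    [-1, -0.0054, -0.0137, 0, 0],
    [-1, 0, 0, 0, 0]
  ]
}}

```text
time: 23.1
ee_pos: [0.5368, 0.0658, 0.164]
eef_rot: [0.664, 3.066, 0.003]
ft_force: [-2.5, 2.1, 13.1]
opening: 0.0003
gripper_force: 6.8
```

Run:
```python
from h import *
clipcheck("7");prof("_7");to([.5362,.0655,.164])
```

```text
top clip_tip [407.6 248.4] 0.34 [ 0.4294 -0.238   0.151 ] [ 0.43769813 -0.26967293  0.04943306] q 2.866
scene clip_tip [240.8 250. ] 0.57 [0.6223 0.0649 0.151 ] [0.62714514 0.06894612 0.15743647] q 0.9
scene slide_end [234.5 245.7] 0.97 [0.6232 0.0489 0.155 ] [0.6231055  0.04889214 0.15493616] q 
scene slide 0.62 651 [626.9  11.7] ((61.08771514892578, 76.35132598876953), 19.725461959838867)
_7 heading -0.002 q 0.889 83
0.023 12 0.1563 | 0.029 11 0.1568 | 0.035 12 0.1546 | 0.041 13 0.1577 | 0.047 14 0.1549 | 0.053 12 0.1548 | 0.059 13 0.1607 | 0.065 16 0.1586 | 0.071 13 0.149 | 0.077 9 0.1488 | 
pos [0.5368 0.0658 0.164 ] tool shift mm [ 0.4 -0.5  0. ] F [-1.52  1.27 13.57]
```

The clip is off the slide at q ≈ 0.87, and the slide is unmoved. Swinging it further clear.

Emit:
{"name": "drive_tool", "arguments": {
  "series": [
    [-1, -0.007, -0.013, 0, 0],
    [-1, -0.007, -0.013, 0, 0],
    [-1, -0.0085, -0.012, 0, 0],
    [-1, -0.0085, -0.012, 0, 0],
    [-1, -0.01, -0.011, 0, 0],
    [-1, -0.01, -0.011, 0, 0],
    [-1, 0, 0, 0, 0]
  ]
}}

```text
time: 24.48
ee_pos: [0.5387, 0.0569, 0.1641]
eef_rot: [0.664, 3.065, 0.002]
ft_force: [-1.5, 1.7, 12.5]
opening: 0.0006
gripper_force: 6.6
```

Emit:
{"name": "drive_tool", "arguments": {
  "series": [
    [-1, -0.011, -0.0097, 0, 0],
    [-1, -0.011, -0.0097, 0, 0],
    [-1, -0.012, -0.0083, 0, 0],
    [-1, 0, 0, 0, 0],
    [-1, 0, 0, 0, 0]
  ]
}}

```text
time: 25.1
ee_pos: [0.5407, 0.053, 0.1641]
eef_rot: [0.664, 3.065, 0.002]
ft_force: [-1.8, -0.1, 13.4]
opening: 0.0008
gripper_force: 6.5
```

Run:
```python
from h import *
clipcheck("8");prof("_8");to([.54,.053,.164])
```

```text
scene clip_tip [258.4 250.5] 0.58 [0.6019 0.0956 0.151 ] [0.60881173 0.10073392 0.15987866] q 0.259
scene slide_end [234.9 242.6] 0.73 [0.6154 0.0438 0.155 ] [0.61557583 0.04396281 0.15519795] q 
scene clip_leaf 0.47 121 [581.1  76.8] ((88.34346771240234, 11.60763168334961), 31.89801788330078)
scene slide 0.66 637 [625.5  11.5] ((61.68012237548828, 76.64523315429688), 17.729660034179688)
_8 heading 0.525 q 0.362 91
0.023 6 0.1583 | 0.029 8 0.1576 | 0.035 6 0.1593 | 0.041 7 0.1595 | 0.047 8 0.1604 | 0.053 6 0.1605 | 0.059 12 0.1602 | 0.065 26 0.157 | 0.071 29 0.0373 | 0.077 22 0.0923 | 
pos [0.5407 0.053  0.1641] tool shift mm [ 0.6 -0.3  0.1] F [-0.64 -0.49 13.52]
```

Emit:
{"name": "drive_tool", "arguments": {
  "series": [
    [-1, -0.001, 0.0015, -0.01, 0],
    [-1, -0.001, 0.0015, -0.01, 0],
    [-1, -0.001, 0.0015, -0.01, 0],
    [-1, 0, 0, -0.01, 0],
    [-1, 0, 0, -0.03, 0],
    [-1, 0, 0, -0.3, 0],
    [-1, 0.3, 0.3, -0.2, 0],
    [-1, 0.4, 0.4, 0, 0],
    [-1, 0.4, 0.4, 0, 0],
    [-1, 0.3, 0.3, 0, 0],
    [-1, 0, 0, 0, 0],
    [-1, 0, 0, 0, 0]
  ]
}}

```text
time: 27.1
ee_pos: [0.4689, 0.238, 0.2171]
eef_rot: [-0.664, -3.069, 0.002]
ft_force: [-0.6, -0.4, 0.7]
opening: 0.0003
gripper_force: 0.0
```

Run:
```python
from h import *
np.set_printoptions(precision=4,suppress=True)
clipcheck("9");prof("_9");to([.54,.053,.2])
t=cv2.imread("pics/top_9.png")[105:225,220:360];s=cv2.imread("pics/scene_9.png")[200:320,150:400]
cv2.imwrite("pics/c9.png",np.hstack([cv2.resize(t,(400,343)),cv2.resize(s,(400,343))]))
```

```text
top clip_tip [252.2 170.1] 0.51 [0.6098 0.1011 0.151 ] [0.6087 0.1009 0.1548] q 0.263
top slide_end [278.1 169.5] 0.83 [0.6093 0.0429 0.155 ] [0.6096 0.0429 0.1538] q 
top clip_leaf 0.65 275 [576.6  75.5] ((104.99653625488281, 14.874629974365234), 30.806793212890625)
top slide 0.95 748 [625.9  13.3] ((53.670501708984375, 76.09339904785156), 19.134809494018555)
scene clip_tip [254.3 258. ] 0.47 [0.6241 0.1015 0.151 ] [0.6244 0.1017 0.1513] q 0.373
scene slide_end [236.5 243.4] 0.84 [0.6153 0.0481 0.155 ] [0.6137 0.0467 0.1529] q 
scene clip_leaf 0.5 167 [578.9  75. ] ((95.80883026123047, 11.729912757873535), 31.81151008605957)
scene slide 0.73 658 [626.9   8.9] ((63.18484115600586, 81.76946258544922), 19.434179306030273)
_9 heading 0.521 q 0.366 85
0.023 10 0.1565 | 0.029 6 0.1554 | 0.035 8 0.1561 | 0.041 8 0.1563 | 0.047 7 0.156 | 0.053 11 0.1553 | 0.059 11 0.1546 | 0.065 24 0.1497 | 0.071 24 0.0366 | 0.077 22 0.0919 | 
pos [0.4696 0.2383 0.2179] tool shift mm [-140.9 -139.4   17.9] F [-0.18  0.32 -0.7 ]
```

View pics/c9.png

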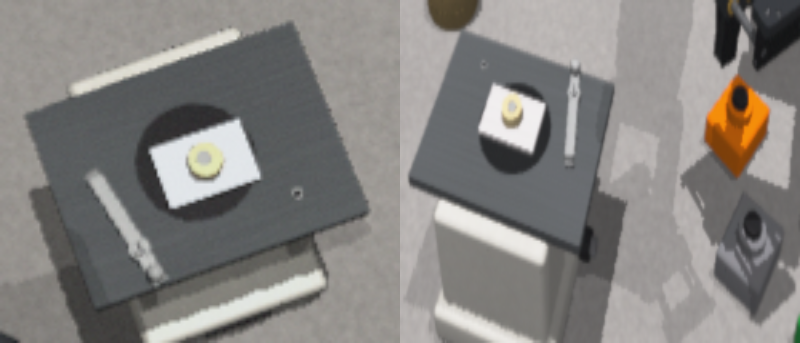

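The clip lies clear on the bare stage, tip at (95,180) in the left crop. The slide, at (205,160), is where it started, and the release is up. Handing in.

```bash
python3 -c "
from h import *
print(sign_off())"
```

```text
the job is handed in; nothing more can be done
None
```

The job is handed in and the verdict was not shown: the clip was swung onto the slide's end and let go, the release was pressed fully down and let up, and the clip was swung back to about 0.36 rad on the bare stage, with no slide movement seen in the camera images.

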